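Count two tube caps into the tray's trough

TASK

On the grey counting tray, sweep the two blue tube caps across the deck into the trough, sliding them rather than lifting them, and leave the white cap lying where it is. Then shut the orange lid over the trough.

Things in the scene. Friction and masses are not known exactly. Their poses are not given: they have to be found in the camera images.
- tray: grey counting tray, 212 (x) by 156 mm (y), fixed. Origin on the table under its middle, z up. Flat deck 48 mm high from y -85 to +20, with a lip 6 mm high, 4 mm wide along y -85 and both ends, none towards the trough. Trough, open on top: inside y +20 to +66, x -101 to +101, floor 6 mm high; its outer wall (y +66 to +71) is as high as the deck and carries the lid.
- lid (a joint): orange lid plate, 210 by 57 by 4 mm, 60 g, hinged along the tray's x at y +71, height 48 mm. 0 rad = shut, flat over the trough, free edge at y +14; pi/2 = upright; starts at 1.75 to 2.0, leaning outwards, away from the deck (stop at 2.05). It stays put above about 1.1 rad and falls shut by itself below about 0.9: push its outer face towards the deck.
- blue_cap_1: blue screw cap of a sample tube, an upright disc 32 mm in diameter and 14 mm high, 10 to 20 g, loose, on the tray's deck at tray y -34 to -8 mm; the three caps lie about 66 mm apart along the tray's x in any order; origin at the centre of its underside, z up
- blue_cap_2: another blue screw cap of a sample tube, an upright disc 32 mm in diameter and 14 mm high, 10 to 20 g, loose, on the tray's deck at tray y -34 to -8 mm; the three caps lie about 66 mm apart along the tray's x in any order; origin at the centre of its underside, z up
- white_cap: white screw cap of a sample tube, an upright disc 32 mm in diameter and 14 mm high, 10 to 20 g, loose, on the tray's deck at tray y -34 to -8 mm; the three caps lie about 66 mm apart along the tray's x in any order; origin at the centre of its underside, z up; it is not wanted in the count

How it is judged (in metres and radians):
On the way:
1. both blue caps are in the trough, the lid still open (y of blue_cap_1 in the frame of tray between 0.015 and 0.071 m and x of blue_cap_1 in the frame of tray between -0.106 and 0.106 m and z of blue_cap_1 in the frame of tray between 0 and 0.04 m and y of blue_cap_2 in the frame of tray between 0.015 and 0.071 m and x of blue_cap_2 in the frame of tray between -0.106 and 0.106 m and z of blue_cap_2 in the frame of tray between 0 and 0.04 m and value of joint lid above 0.9 rad), for 0.2 s.
At the end, for the whole second after the job is handed in: Both blue caps rest inside the trough, below the level of the deck, the lid is shut over them to within 0.12 rad (7 degrees), and the white cap lies on the deck within 20 mm of where it started (y of blue_cap_1 in the frame of tray between 0.015 and 0.071 m and x of blue_cap_1 in the frame of tray between -0.106 and 0.106 m and z of blue_cap_1 in the frame of tray between 0 and 0.04 m and y of blue_cap_2 in the frame of tray between 0.015 and 0.071 m and x of blue_cap_2 in the frame of tray between -0.106 and 0.106 m and z of blue_cap_2 in the frame of tray between 0 and 0.04 m and value of joint lid below 0.12 rad and linear speed of each of blue_cap_1, blue_cap_2 below 0.02 m/s and distance of white_cap from where it was at the start of the episode below 0.02 m and z of white_cap in the frame of tray above 0.044 m); the robot touches nothing.
It fails at once if a blue cap is lifted more than 25 mm above the deck (z of any of blue_cap_1, blue_cap_2 in the frame of tray above 0.073 m).
It fails at once if the white cap is moved by more than 20 mm (distance of white_cap from where it was at the start of the episode above 0.02 m).
It also fails if it takes over 42 s, if anything falls off the work surface, if the arm or the gripper's body presses on something with over 40 N, if the wrist force passes 120 N, or if a joint passes its speed limit or range.

ROBOT

A 6-joint arm with a two-finger parallel gripper is mounted at the origin on the work surface. World frame = base frame: x ahead of the robot, y to its left, z up, the work surface at z = 0. Lengths are in m, angles in degrees, forces in N, time in s.
With the tool pointing down it reaches from about 0.25 to 0.725 m from the base axis. Payload 9.7 kg.
Tool frame: the origin (TCP) lies midway between the tips of the shut fingers; the grasp point (between the pads) lies 19 mm behind it; z points along the fingers, x is the direction in which the jaws open and shut, and the axes are right-handed (so a half turn about z gives the same grasp; the last joint's range is limited). The gripper opens to 85 mm and grips with 20 to 120 N. Pads are 22 mm wide; open, the fingers measure 114 mm over their backs; the gripper's body (76 mm by 85 mm) begins 54 mm behind the grasp point. The pads swing forward as they close: fully open they stand 13 mm farther back than shut.
Start: joints at [77.292, 4.979, 10.078, 95.1, 0, 90], TCP at [0.121, 0.537, 0.231] pointing down, gripper open.
Joint ranges: [-179.16, 179.16], [-48.56, 103.87], [-65.8, 70.77], [-126.05, 130.52], [-82.76, 87.17], [-180, 180]. Speed limits (degrees/s): [127.2, 127.2, 147.25, 180, 180, 180].

INTERFACE

Orientations are given as [roll, pitch, yaw] about the fixed x, y, z axes, in that order (R = Rz(yaw) Ry(pitch) Rx(roll)).
In Python, from workcell import sensors, camera, get_calibration, bot, recognise, place_of gives the robot as it stands. The module is installed in compiled form; this text tells all that it offers.
- The arm moves only by the tool send_rows, never from a script. Its argument "plan" is a list of rows, each a list of 3 entries, a list of its own where there are three numbers: the shift along the tool's x, y, z normalised to -1 to 1, where 1 is 0.3 m, then the turn, a rotation vector about the tool's x, y, z normalised to -1 to 1, where 1 is pi rad, then the closure, from -1 (fully open) to 1 (shut). In form: [[[x, y, z], [rx, ry, rz], claw], ...]. A call has 1 to 10 rows; each row is the pose to reach, as a shift and turn from the pose commanded when the call began, along the tool's axes at that moment, turning the shorter way round; what a row does not reach only later rows make up. A row lasts 1/10 s, in which the tool goes at most 50 mm and 8.59 degrees, less where a joint would pass 70% of its speed; a pose out of reach is approached as far as the arm can. A call with a number of a shift or a turn outside -1 to 1 is refused whole. A call with a gripper value outside its range is refused whole. The fingers move at their own pace and stop on an object; "force" is the grip in N (left out, the last holds). Time passes only in rows, so rows that repeat a pose let the fingers close. It gives the time, the measured TCP pose, the force and the opening at its end, in the units of the state.
- sensors.get_obs(): the state, without advancing time (a new reading comes with each control period).
- camera(name): name is "side" or "top"; returns the picture (480x640x3 uint8, blue, green, red); there is no depth.
- get_calibration(name): a dict with "fx", "fy", "cx", "cy" (pixels), "R" (3x3) and "t" (3): a world point X has camera coordinates R X + t. Camera axes: x right, y down, z forward; pixel columns grow to the right and rows downward; lengths in m; the calibration is good to about 2 mm. A picture is of the moment at which its call begins. get_calibration takes no time and is no camera call.
- bot.job_done(): hands the job in, once; it reports no verdict.
Trained networks look in the newest picture that a camera, given by its name, has taken for a name from the list of things; names that differ only in an ending like _2 or _b are one class to them, and where a whole thing is asked for, a point or a joint stands for the part that bears it (a point fixed in the world has none). Each returns a list of dicts, best first, with "p" (0 to 1); they miss things now and then, are a little off and sometimes report something else, mostly with a low value. They report only what shows in the picture. A call takes as long as a camera call.
- recognise(label, camera): "point" ([column, row] in pixels, amid what is visible of it).
- place_of(label, camera): "point" ([column, row] in pixels: a listed point, or the origin of a listed thing).
The state is a dict: "time": time; "q": joint angles; "qd": joint speeds; "joint_efforts": joint torques, N m; "ee_pos": TCP position; "tcp_rot": TCP orientation; "wrist_force": force on the tool from outside, world axes, zero at the start; "torque": the same for the moment, N m; "opening": finger opening in m.
Only numpy, scipy, OpenCV 4.12 (cv2) and the standard library are available. Lean on these libraries where they do the work, as an engineer would, in place of code of your own. Each camera call takes 0.05 s, during which the arm holds its last target. There are 200 camera calls.

## Working session

There is one attempt and no reset: what is moved stays moved. The work goes in short steps, Python scripts to look and compute and a tool call to move; the robot and the scene stay as the last step left them, time stands still between calls to the robot, and variables do not carry over. Pictures are saved under pics/ and viewed, on a budget of 10 in all, crops included, one or two more only if the job needs it, and the job is handed in when it is done.

Besides the shell and the picture viewer there is one more tool, called after "Emit:" as name(argument=value, ...) on one line, values as JSON. send_rows: Moves the arm, as the interface text tells. Scaled input: -1 to 1 covers 0.3 m each way for a shift and pi rad each way for a turn. Its arguments: {"type":"object","properties":{"plan":{"type":"array"},"force":{"type":"number"}},"required":["plan"]}

```bash
mkdir -p pics
python3 - <<'E'
from workcell import *
import cv2,numpy as np
o=sensors.get_obs();print({k:np.round(v,3).tolist() for k,v in o.items()})
for c in("top","side"):
    cv2.imwrite(f"pics/{c}1.png",camera(c))
    k=get_calibration(c);print(c,{a:np.round(b,3).tolist() for a,b in k.items()})
    for l in("tray","blue_cap_1","white_cap","lid"):
        print(l,[(np.round(d["point"]).tolist(),round(d["p"],2)) for d in place_of(l,c)])
E
```

```text
{'time': 0.0, 'q': [77.292, 5.013, 10.034, 95.099, 0.002, 90.0], 'qd': [0.042, -0.029, -0.057, -0.054, 0.127, -0.077], 'joint_efforts': [0.0, -52.039, 46.48, 0.017, -0.0, 0.0], 'ee_pos': [0.121, 0.536, 0.231], 'tcp_rot': [-179.998, 0.078, 77.292], 'wrist_force': [-0.574, -0.443, -0.825], 'torque': [0.025, 0.011, 0.002], 'opening': 0.085}
top {'fx': 454.469, 'fy': 454.469, 'cx': 313.913, 'cy': 239.381, 'R': [[0.026, -1.0, 0.002], [-0.994, -0.027, -0.103], [0.103, 0.0, -0.995]], 't': [0.039, 0.579, 0.636]}
tray [([345.0, 270.0], 0.68)]
blue_cap_1 [([363.0, 264.0], 0.9), ([362.0, 216.0], 0.9)]
white_cap [([380.0, 310.0], 0.65)]Traceback (most recent call last):
  File "<stdin>", line 8, in <module>
ValueError: it knows: blue_cap, tray, white_cap
```

View pics/top1.png

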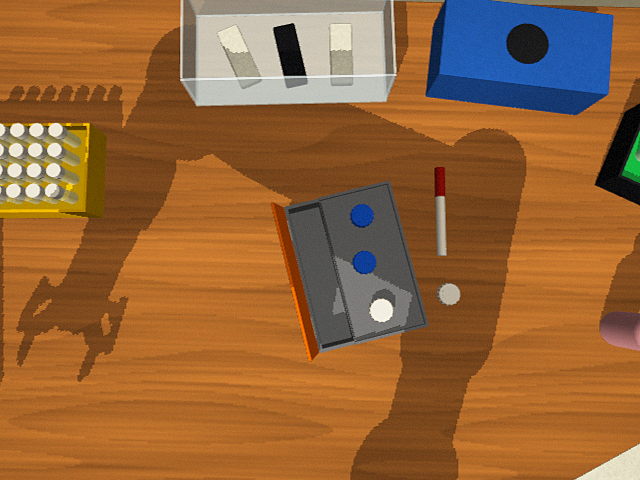

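```bash
cat > h.py <<'E'
from workcell import *
import cv2,numpy as np
def ray(c,uv,z):
    k=get_calibration(c);R=np.array(k["R"]);t=np.array(k["t"])
    d=R.T@np.array([(uv[0]-k["cx"])/k["fx"],(uv[1]-k["cy"])/k["fy"],1]);o=-R.T@t
    return o+d*(z-o[2])/d[2]
E
python3 - <<'E'
from h import *
cv2.imwrite("pics/side1.png",camera("side"));camera("top")
for l,z in(("tray",0),("blue_cap_1",.048),("white_cap",.048)):
    for c in("top","side"):
        for d in place_of(l,c): print(l,c,np.round(d["point"]),round(d["p"],2),np.round(ray(c,d["point"],z),4))
E
```

```text
tray top [344. 267.] 0.8 [0.5396 0.0075 0.    ]
tray side [364. 260.] 0.65 [ 5.431e-01 -5.000e-04  0.000e+00]
blue_cap_1 top [363. 262.] 0.92 [ 0.5452 -0.0152  0.048 ]
blue_cap_1 top [361. 217.] 0.76 [ 0.61   -0.0122  0.048 ]
blue_cap_1 side [376. 222.] 0.6 [ 0.5408 -0.0179  0.048 ]
blue_cap_1 side [334. 201.] 0.57 [ 0.6116 -0.0186  0.048 ]
white_cap top [380. 307.] 0.57 [ 0.4826 -0.0403  0.048 ]
white_cap side [428. 236.] 0.8 [ 0.4789 -0.0367  0.048 ]
```

The top view shows the tray at about (345,270) with blue caps at (362,216) and (364,262) and the white cap at (381,310). The trough and the open orange lid are on its left, towards world +y. Next I fit the tray pose from its corners.

```bash
cat >> h.py <<'E'
def fit():
    W=np.array([ray("top",p,z)[:2] for p,z in(((388,182),.054),((425,324),.054),((286,207),.048),((320,352),.048))])
    T=np.array([[.106,-.085],[-.106,-.085],[.106,.071],[-.106,.071]])
    a=T-T.mean(0);b=W-W.mean(0)
    th=np.arctan2((a[:,0]*b[:,1]-a[:,1]*b[:,0]).sum(),(a*b).sum());c,s=np.cos(th),np.sin(th)
    R=np.array([[c,-s],[s,c]]);t=W.mean(0)-R@T.mean(0)
    return R,t,th,W-(T@R.T+t)
E
python3 - <<'E'
from h import *
R,t,th,e=fit();print(t,np.degrees(th));print(np.round(e*1000,1))
camera("top")
for n,p in(("b1",[.5452,-.0152]),("b2",[.61,-.0122]),("w",[.4826,-.0403]),("b1s",[.5408,-.0179]),("b2s",[.6116,-.0186]),("ws",[.4789,-.0367])):print(n,np.round(R.T@(np.array(p)-t),4))
im=camera("top");cv2.imwrite("pics/top2.png",cv2.resize(im[170:370,260:440],None,fx=3,fy=3,interpolation=cv2.INTER_CUBIC))
h=cv2.cvtColor(im,cv2.COLOR_BGR2HSV)
for m in(cv2.inRange(h,(105,150,60),(125,255,255)),cv2.inRange(h,(0,0,200),(180,60,255))):
    m[:, :330]=0;m[:,410:]=0;m[:190]=0;m[340:]=0
    n,_,st,ce=cv2.connectedComponentsWithStats(m)
    for i in range(1,n):
        if st[i,4]>100: p=ray("top",ce[i],.060)[:2];print(st[i],ce[i],p,np.round(R.T@(p-t),4))
E
```

```text
[0.53902634 0.00355156] 15.219006277013351
[[-2.8  1.7]
 [ 2.7  4.1]
 [-0.9 -3.8]
 [ 1.  -2. ]]
b1 [ 0.001  -0.0197]
b2 [ 0.0643 -0.0338]
w [-0.066  -0.0275]
b1s [-0.0039 -0.0212]
b2s [ 0.0642 -0.0404]
ws [-0.0686 -0.0231]
[350 204  24  24 420] [361.47857143 215.27380952] [ 0.61073286 -0.0111529 ] [ 0.0653 -0.033 ]
[352 251  24  23 423] [364.0141844  261.95035461] [ 0.54516514 -0.01570751] [ 0.0009 -0.0202]
[369 299  24  23 417] [381.0263789  310.01678657] [ 0.47960308 -0.04012254] [-0.0688 -0.0265]
```

View pics/top2.png

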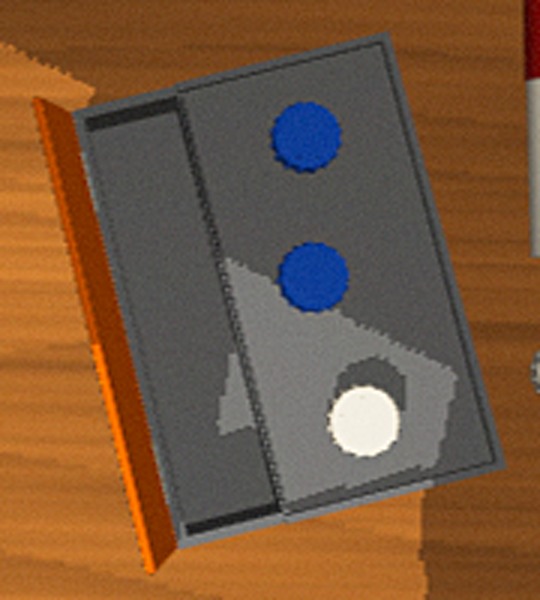

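View pics/side1.png

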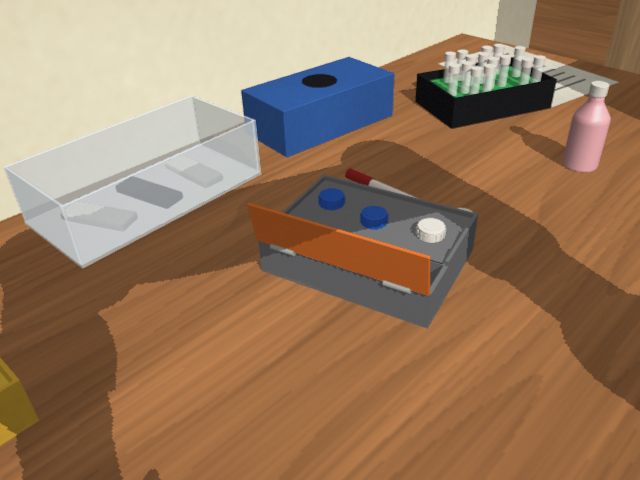

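Camera and network estimates agree to within 5 mm. The tray pose is about (0.539, 0.0035) at 15.2°. I'll push the caps one at a time with shut fingers, so I need a helper to turn tray targets into tool shifts.

```bash
cat >> h.py <<'E'
from scipy.spatial.transform import Rotation as Ro
def go(*pts,w=False):
    R,t,_,_=fit();o=sensors.get_obs();p=np.array(o["ee_pos"]);A=Ro.from_euler("xyz",o["tcp_rot"],degrees=True)
    print("t",round(o["time"],2),"tcp",np.round(p,4),"rot",np.round(o["tcp_rot"],1),"tray",np.round(R.T@(p[:2]-t),4),"F",np.round(o["wrist_force"],1),round(o["opening"],4))
    B=Ro.from_euler("xyz",[180,0,15.2],degrees=True);print("turn",np.round((A.inv()*B).as_rotvec()/np.pi,3))
    for x in pts:
        q=np.r_[x[:2] if w else R@np.array(x[:2])+t,x[2]]
        print(x,"world",np.round(q,3),"shift",np.round(A.inv().apply(q-p)/.3,3))
E
python3 - <<'E'
from h import *
R,t,_,_=fit()
for p in((319.3,200),(353.3,340.7)):print("deck edge",R.T@(ray("top",p,.048)[:2]-t))
go((.38,.28,.2),(.36,.3,.2),w=True)
E
```

```text
deck edge [0.10272759 0.01872845]
deck edge [-0.10159416  0.02005116]
t 0.7 tcp [0.121  0.5365 0.2313] rot [-180.    -0.    77.3] tray [-0.2635  0.624 ] F [ 0.6 -0.2  0.1] 0.0854
turn [-0.    -0.     0.345]
(0.38, 0.28, 0.2) world [0.38 0.28 0.2 ] shift [-0.644  1.03   0.104]
(0.36, 0.3, 0.2) world [0.36 0.3  0.2 ] shift [-0.594  0.951  0.104]
```

The deck edge measures y = 19 to 20 mm against 20 expected, so the tray fit is good.

Emit:
send_rows(plan=[[[-0.594, 0.951, 0.1], [0, 0, 0.345], 1], [[-0.594, 0.951, 0.1], [0, 0, 0.345], 1], [[-0.594, 0.951, 0.1], [0, 0, 0.345], 1], [[-0.594, 0.951, 0.1], [0, 0, 0.345], 1], [[-0.594, 0.951, 0.1], [0, 0, 0.345], 1], [[-0.594, 0.951, 0.1], [0, 0, 0.345], 1], [[-0.594, 0.951, 0.1], [0, 0, 0.345], 1], [[-0.594, 0.951, 0.1], [0, 0, 0.345], 1], [[-0.594, 0.951, 0.1], [0, 0, 0.345], 1], [[-0.594, 0.951, 0.1], [0, 0, 0.345], 1]], force=20)

```text
time: 1.7
ee_pos: [0.36, 0.3001, 0.2014]
tcp_rot: [-180.0, -0.0, 15.3]
wrist_force: [-0.3, 0.6, -0.2]
opening: -0.0003
```

```bash
python3 -c "
from h import *
go((.065,.1,.17),(.065,.05,.17),(.065,-.069,.17))"
```

```text
t 1.7 tcp [0.36   0.3001 0.2014] rot [-180.    -0.    15.3] tray [-0.0949  0.3331] F [-0.3  0.6 -0.2] -0.0003
turn [-0. -0.  0.]
(0.065, 0.1, 0.17) world [0.575 0.117 0.17 ] shift [0.532 0.778 0.104]
(0.065, 0.05, 0.17) world [0.589 0.069 0.17 ] shift [0.532 0.944 0.104]
(0.065, -0.069, 0.17) world [ 0.62  -0.046  0.17 ] shift [0.532 1.341 0.104]
```

Emit:
send_rows(plan=[[[0.532, 0.944, 0.1], [0, 0, 0], 1], [[0.532, 0.944, 0.1], [0, 0, 0], 1], [[0.532, 0.944, 0.1], [0, 0, 0], 1], [[0.532, 0.944, 0.1], [0, 0, 0], 1], [[0.532, 0.944, 0.1], [0, 0, 0], 1], [[0.532, 0.944, 0.1], [0, 0, 0], 1], [[0.532, 0.944, 0.1], [0, 0, 0], 1], [[0.532, 0.944, 0.1], [0, 0, 0], 1]])

```text
time: 2.5
ee_pos: [0.5898, 0.067, 0.1699]
tcp_rot: [180.0, 0.1, 15.2]
wrist_force: [-1.1, 0.5, -0.9]
opening: 0.0001
```

Emit:
send_rows(plan=[[[0, 0.397, 0], [0, 0, 0], 1], [[0, 0.397, 0], [0, 0, 0], 1], [[0, 0.397, 0], [0, 0, 0], 1], [[0, 0.397, 0.15], [0, 0, 0], 1], [[0, 0.397, 0.28], [0, 0, 0], 1], [[0, 0.397, 0.28], [0, 0, 0], 1], [[0, 0.397, 0.28], [0, 0, 0], 1]])

```text
time: 3.2
ee_pos: [0.6192, -0.0452, 0.0881]
tcp_rot: [-180.0, 0.0, 15.3]
wrist_force: [-0.1, -1.0, 0.7]
opening: 0.0004
```

```bash
python3 -c "
from h import *
go((.065,-.069,.0555),(.065,.016,.0555))
im=camera('top');cv2.imwrite('pics/top3.png',cv2.resize(im[170:370,260:440],None,fx=3,fy=3,interpolation=cv2.INTER_CUBIC))"
```

```text
t 3.2 tcp [ 0.6192 -0.0452  0.0881] rot [-180.     0.    15.3] tray [ 0.0646 -0.0681] F [-0.1 -1.   0.7] 0.0004
turn [-0.     0.     0.001]
(0.065, -0.069, 0.0555) world [ 0.62  -0.046  0.056] shift [0.001 0.003 0.109]
(0.065, 0.016, 0.0555) world [0.598 0.036 0.056] shift [ 0.002 -0.28   0.109]
```

View pics/top3.png

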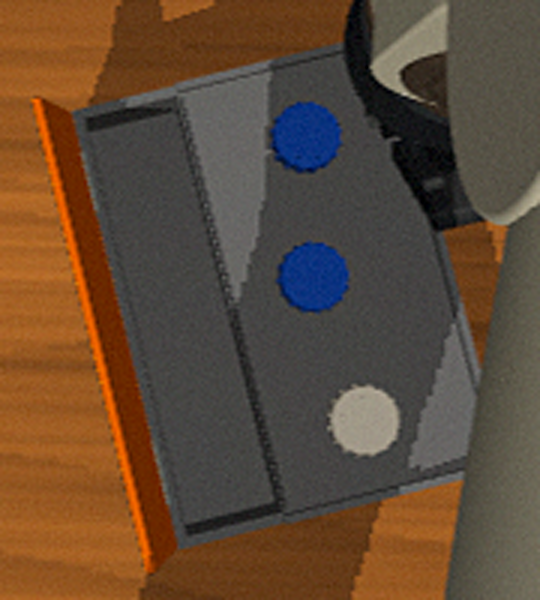

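The picture shows the gripper behind the far blue cap at (305,137) in the crop, clear of it, with all the caps unmoved. Next I lower the tool and push.

Emit:
send_rows(plan=[[[0, 0.003, 0.06], [0, 0, 0], 1], [[0, 0.003, 0.108], [0, 0, 0], 1], [[0, 0.003, 0.108], [0, 0, 0], 1]])

```text
time: 3.55
ee_pos: [0.6194, -0.0469, 0.0544]
tcp_rot: [-180.0, 0.1, 15.2]
wrist_force: [-0.3, 0.6, -0.1]
opening: -0.0003
```

Emit:
send_rows(plan=[[[0, -0.025, 0], [0, 0, 0], 1], [[0, -0.05, 0], [0, 0, 0], 1], [[0, -0.08, 0], [0, 0, 0], 1], [[0, -0.11, 0], [0, 0, 0], 1], [[0, -0.14, 0], [0, 0, 0], 1], [[0, -0.17, 0], [0, 0, 0], 1], [[0, -0.2, 0], [0, 0, 0], 1], [[0, -0.23, 0], [0, 0, 0], 1], [[0, -0.26, 0], [0, 0, 0], 1], [[0, -0.29, 0], [0, 0, 0], 1]])

```text
time: 4.55
ee_pos: [0.5968, 0.0374, 0.0549]
tcp_rot: [-180.0, 0.0, 15.2]
wrist_force: [-0.8, -0.5, 0.0]
opening: 0.0001
```

Emit:
send_rows(plan=[[[0, -0.02, 0], [0, 0, 0], 1], [[0, -0.02, 0], [0, 0, 0], 1], [[0, 0, -0.15], [0, 0, 0], 1], [[0, 0, -0.28], [0, 0, 0], 1], [[0, 0, -0.28], [0, 0, 0], 1], [[0, 0, -0.28], [0, 0, 0], 1]])

```text
time: 5.15
ee_pos: [0.5977, 0.0364, 0.1399]
tcp_rot: [180.0, -0.1, 15.2]
wrist_force: [0.1, -0.4, -0.3]
opening: -0.0003
```

```bash
python3 -c "
from h import *
go((.001,-.062,.14),(.001,-.062,.0555))
im=camera('side');cv2.imwrite('pics/side2.png',cv2.resize(im[150:350,230:500],None,fx=2.5,fy=2.5,interpolation=cv2.INTER_CUBIC))"
```

```text
t 5.15 tcp [0.5977 0.0364 0.1399] rot [ 1.80e+02 -1.00e-01  1.52e+01] tray [0.0652 0.0163] F [ 0.1 -0.4 -0.3] -0.0003
turn [ 0.    -0.001 -0.   ]
(0.001, -0.062, 0.14) world [ 0.556 -0.056  0.14 ] shift [-0.214  0.261 -0.001]
(0.001, -0.062, 0.0555) world [ 0.556 -0.056  0.056] shift [-0.214  0.261  0.281]
```

View pics/side2.png

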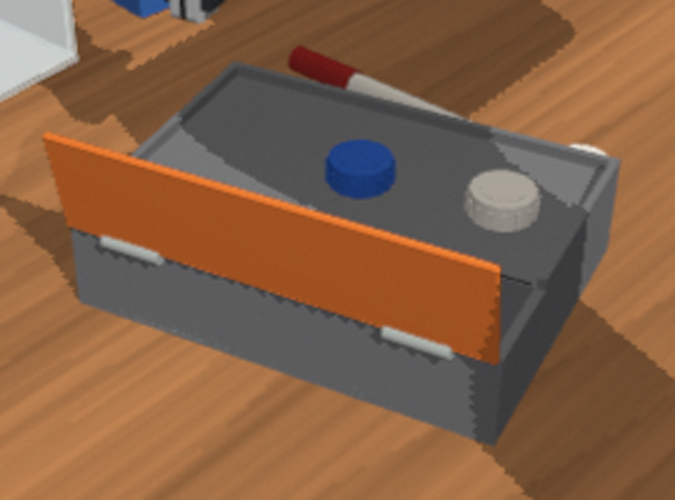

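The first cap has left the deck. The middle cap at (360,168) in the crop and the white cap at (502,200) are unmoved, and the lid is still open. Now the second cap.

Emit:
send_rows(plan=[[[-0.214, 0.261, 0], [0, 0, 0], 1], [[-0.214, 0.261, 0], [0, 0, 0], 1], [[-0.214, 0.261, 0], [0, 0, 0], 1], [[-0.214, 0.261, 0.12], [0, 0, 0], 1], [[-0.214, 0.261, 0.22], [0, 0, 0], 1], [[-0.214, 0.261, 0.281], [0, 0, 0], 1], [[-0.214, 0.261, 0.281], [0, 0, 0], 1], [[-0.214, 0.261, 0.281], [0, 0, 0], 1]])

```text
time: 6.0
ee_pos: [0.5551, -0.0556, 0.0542]
tcp_rot: [-180.0, 0.1, 15.2]
wrist_force: [0.2, -1.1, 0.7]
opening: 0.0002
```

Emit:
send_rows(plan=[[[0, -0.025, 0], [0, 0, 0], 1], [[0, -0.05, 0], [0, 0, 0], 1], [[0, -0.08, 0], [0, 0, 0], 1], [[0, -0.11, 0], [0, 0, 0], 1], [[0, -0.14, 0], [0, 0, 0], 1], [[0, -0.17, 0], [0, 0, 0], 1], [[0, -0.2, 0], [0, 0, 0], 1], [[0, -0.23, 0], [0, 0, 0], 1], [[0, -0.26, 0], [0, 0, 0], 1], [[0, -0.28, 0], [0, 0, 0], 1]])

```text
time: 7.0
ee_pos: [0.5333, 0.0261, 0.0546]
tcp_rot: [-180.0, 0.0, 15.2]
wrist_force: [0.3, 0.5, 0.2]
opening: 0.0
```

Emit:
send_rows(plan=[[[0, 0, 0], [0, 0, 0], 1], [[0, 0, 0], [0, 0, 0], 1], [[0, 0, -0.15], [0, 0, 0], 1], [[0, 0, -0.3], [0, 0, 0], 1], [[0, 0, -0.35], [0, 0, 0], 1], [[0, 0, -0.35], [0, 0, 0], 1], [[0.0, -0.45, -0.35], [0, 0, 0], 1], [[0.0, -0.45, -0.35], [0, 0, 0], 1], [[0.0, -0.45, -0.35], [0, 0, 0], 1], [[0.0, -0.45, -0.35], [0, 0, 0], 1]])

```text
time: 8.0
ee_pos: [0.4967, 0.1584, 0.1579]
tcp_rot: [-180.0, 0.1, 15.4]
wrist_force: [-1.2, -0.1, -0.4]
opening: 0.0001
```

```bash
python3 -c "
from h import *
go((.0,.14,.085),(0,.03,.085))
im=camera('top');cv2.imwrite('pics/top4.png',cv2.resize(im[170:370,240:440],None,fx=3,fy=3,interpolation=cv2.INTER_CUBIC))
R,t,_,_=fit()
for l,z in(('blue_cap_1',.006),('white_cap',.048)):
  for d in place_of(l,'top'): print(l,d['p'],d['point'],R.T@(ray('top',d['point'],z)[:2]-t))"
```

```text
t 8.0 tcp [0.4967 0.1584 0.1579] rot [-1.80e+02  1.00e-01  1.54e+01] tray [-0.0002  0.1606] F [-1.2 -0.1 -0.4] 0.0001
turn [-0.     0.001  0.001]
(0.0, 0.14, 0.085) world [0.502 0.139 0.085] shift [0.001 0.069 0.243]
(0, 0.03, 0.085) world [0.531 0.032 0.085] shift [-0.     0.435  0.243]
blue_cap_1 0.85 [316.1, 271.6] [0.00526197 0.04697462]
blue_cap_1 0.69 [304.2, 230.5] [0.07015036 0.04974865]
white_cap 0.73 [379.2, 308.1] [-0.06663513 -0.02630933]
```

View pics/top4.png

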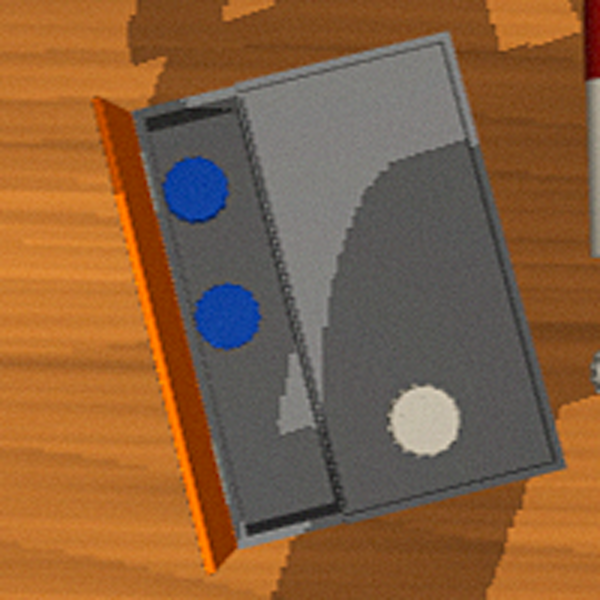

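Both blue caps lie flat in the trough at (195,190) and (227,316) in the crop. The white cap at (424,420) hasn't moved and the lid is open. Now I push the lid from outside.

Emit:
send_rows(plan=[[[0, 0, 0.15], [0, 0, 0], 1], [[0, 0, 0.243], [0, 0, 0], 1], [[0, 0, 0.243], [0, 0, 0], 1], [[0, 0.06, 0.243], [0, 0, 0], 1], [[0, 0.11, 0.243], [0, 0, 0], 1], [[0, 0.15, 0.243], [0, 0, 0], 1], [[0, 0.19, 0.243], [0, 0, 0], 1], [[0, 0.22, 0.243], [0, 0, 0], 1], [[0, 0.25, 0.243], [0, 0, 0], 1], [[0, 0.28, 0.243], [0, 0, 0], 1]])

```text
time: 9.15
ee_pos: [0.5204, 0.0739, 0.0868]
tcp_rot: [-180.0, -0.0, 15.2]
wrist_force: [-0.1, 0.6, -0.5]
opening: 0.0001
```

Emit:
send_rows(plan=[[[0, 0.03, 0], [0, 0, 0], 1], [[0, 0.06, 0], [0, 0, 0], 1], [[0, 0.09, 0], [0, 0, 0], 1], [[0, 0.12, 0], [0, 0, 0], 1], [[0, 0.15, 0], [0, 0, 0], 1], [[0, 0.15, 0], [0, 0, 0], 1], [[0, 0.15, 0], [0, 0, 0], 1], [[0, 0.15, 0], [0, 0, 0], 1]])

```text
time: 9.95
ee_pos: [0.5319, 0.0313, 0.0867]
tcp_rot: [-180.0, 0.0, 15.2]
wrist_force: [-0.1, 0.4, -0.5]
opening: 0.0002
```

Emit:
send_rows(plan=[[[0, 0, -0.15], [0, 0, 0], 1], [[0, 0, -0.3], [0, 0, 0], 1], [[0, 0, -0.35], [0, 0, 0], 1], [[0, -0.6, -0.35], [0, 0, 0], 1], [[0, -0.6, -0.35], [0, 0, 0], 1], [[0, -0.6, -0.35], [0, 0, 0], 1], [[0, -0.6, -0.35], [0, 0, 0], 1], [[0, -0.6, -0.35], [0, 0, 0], 1], [[0, -0.6, -0.35], [0, 0, 0], 1]])

```text
time: 10.85
ee_pos: [0.4844, 0.2055, 0.1917]
tcp_rot: [180.0, 0.0, 15.3]
wrist_force: [0.5, -1.5, 0.1]
opening: 0.0002
```

```bash
python3 -c "
from h import *
go()
a=camera('top')[170:370,240:440];b=camera('side')[150:350,230:500]
cv2.imwrite('pics/fin.png',cv2.resize(np.hstack([a,b]),(799,340)))
R,t,_,_=fit()
for d in place_of('white_cap','top'): print(d['p'],R.T@(ray('top',d['point'],.048)[:2]-t))"
```

```text
t 10.85 tcp [0.4844 0.2055 0.1917] rot [180.    0.   15.3] tray [0.0003 0.2092] F [ 0.5 -1.5  0.1] 0.0002
turn [0.    0.    0.001]
0.57 [-0.06699707 -0.0295513 ]
```

View pics/fin.png

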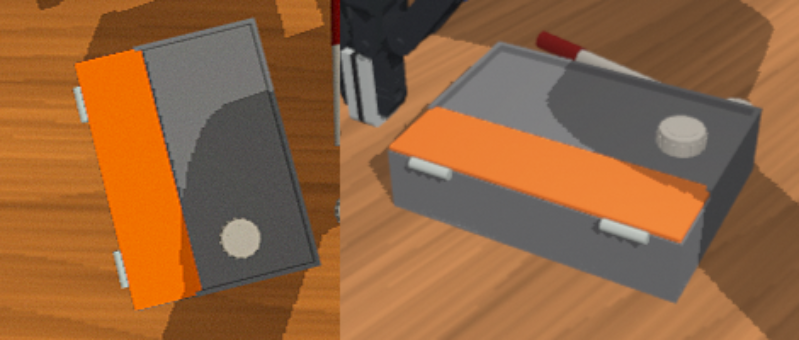

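The lid (from (110,180) in the left half) lies flat on the tray, the white cap is at (240,238), and the gripper is clear of everything.

```bash
python3 -c "
from workcell import bot
print(bot.job_done())"
```

```text
the job is handed in; nothing more can be done
None
```

Both blue caps are in the trough, the lid is shut, and I handed the job in at about 11 s of the 42 s allowed. I pushed the caps one at a time along the deck with the fingers shut, then pushed the lid's outer face until it fell closed and backed the arm away.

**Blue caps:** before I closed the lid, the top view showed both lying flat in the trough, at tray x +5 mm and +70 mm, y about 48 mm. They couldn't be seen afterwards.

**Lid:** it looks flat in both cameras at the end. I judged this by eye and did not measure its angle.

**White cap:** at the end it was at tray (-67, -30) mm. Earlier readings were (-66, -28) and (-69, -27), so any movement is within measurement error.

**Gripper:** it was clear of everything, and the wrist force readings between moves never went above about 2 N. No checks failed. The top and side cameras differed by up to about 7 mm on the caps' starting positions.

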